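# Close the egg mould and snap its locking cap home

## Robot

A 6-joint arm with a two-finger parallel gripper is mounted at the origin on a cart in front of the work surface, level with it; the furniture and walls round the work are solid. World frame = base frame: x ahead of the robot, y to its left, z up, the work surface at z = 0. Lengths are in m, angles in rad, forces in N, time in s.
With the tool pointing down it reaches from about 0.325 to 0.85 m from the base axis. Payload 15.5 kg.
Tool frame: the origin (TCP) lies between the finger pads; the fingertips stand 11 mm ahead of it and the grasp point (between the pads) lies 8 mm behind it (robot.tip_extent is the distance from the TCP to the fingertips, in m); z points along the fingers, y is the line along which they close (so a half turn about z gives the same grasp; the last joint's range is limited). The gripper opens to 91 mm and grips with 3 to 60 N. Pads are 32 mm wide; open, the fingers measure 118 mm over their backs; the gripper's body (76 mm by 178 mm) begins 60 mm behind the grasp point.
Start: joints at [1.23, 0.494, 1.345, -0, 1.302, -0.096], TCP at [0.151, 0.606, 0.225] pointing down, gripper open.
Joint ranges: [-2.91, 2.91], [-0.82, 2.16], [0.22, 2.67], [-1.22, 4.37], [0.12, 2.79], [-3.08, 3.08]. Speed limits (rad/s): [1.89, 1.89, 2.57, 3.01, 3.01, 3.01].

## Interface

Orientations are given as a unit quaternion [x, y, z, w].
In Python, from plant import robot, eyes, probe_bus, close_job gives the robot as it stands (robot), with the cameras (eyes), the readings (probe_bus) and the job as plain functions.
- The arm moves only by the shell command python3 steer.py FILE [OPENING], which reads ROWS from the file FILE. ROWS is a JSON list that holds a single list of rows (three levels of brackets), with 1 to 5 rows, each of 6 numbers: dx, dy, dz in shares of 0.25 m (1.0 is 0.25 m), then a rotation vector rx, ry, rz in parts of the range, where 1.0 means 2 pi rad; each row is the pose to reach, as a shift and turn from the pose commanded when the command began, along the tool's axes at that moment; what a row does not reach only later rows make up. A row lasts 1/10 s, in which the tool goes at most 0.05 m and 0.15 rad, less where a joint would pass 70% of its speed; a pose out of reach is approached as far as the arm can. OPENING is the opening from 0.0 (shut) to 1.0 (fully open), set as the command begins (- or left out keeps the last). The fingers move at their own pace and stop on an object; the grip force is fixed at half the most. Time passes only in rows, so rows that do not move let the fingers close. It prints the time, the measured TCP pose, the force, the opening and the grip force at its end. Input that does not fit is refused with a message, and nothing moves.
- probe_bus.sense(): the state, without advancing time (a new reading comes with each control period).
- eyes.grab_frame(name): name is "side" or "top"; returns a dict with "color" (420x560x3 uint8, red, green, blue), "camera_matrix" (3x3 intrinsics, pixels), "D" ([k1, k2, p1, p2, k3] as OpenCV has them; the pictures are not rectified), "T" (4x4, takes a point from camera to world coordinates). Camera axes: x right, y down, z forward; pixel columns grow to the right and rows downward; lengths in m; the calibration is good to about 2 mm. A picture is of the moment at which its call begins. There is no depth.
- close_job(): hands the job in; it is judged then, once.
The state is a dict: "t": time; "joints": joint angles; "qvel": joint speeds; "joint_efforts": joint torques, N m; "tcp_pos": TCP position; "orientation": TCP orientation; "ft_force": force on the tool from outside, world axes, zero at the start; "moment": the same for the moment, N m; "finger_gap": opening from 0.0 (shut) to 1.0 (fully open); "grip_force": force on a finger pad.
Only numpy, scipy, OpenCV 4.12 (cv2) and the standard library are available. Lean on these libraries where they do the work, as an engineer would, in place of code of your own. Each camera call takes 0.05 s, during which the arm holds its last target. There are 200 camera calls.

## Task

Close the two-part chocolate egg mould: slide its near half along the base until it butts flush against the far half, so that the two half-studs on top make one round stud. Then press the red snap cap down onto that stud, keep pressing after you feel it click until its rim sits fully down on the mould, and finish while still holding the cap and pressing it down firmly; do not let go. Leave the other things on the table where they are.

Things in the scene. Friction and masses are not known exactly. Their poses are not given: they have to be found in the camera images.
- mould: Blue two-part egg mould on an aluminium base plate, fixed to the table. Origin on the table under the seam (mating face of the fixed far half), on the centre line; z up; x along the slide, from near half (-x) to far half (+x); yaw within 0.35 rad. Plate x -120 to +55 mm, 106 mm wide in y, 10 mm thick, with 20 mm tall guide rails along both long sides. Far half: see far_top.
- far_top (a point): Centre of the far half's flat top, 66 mm above the table, 22.5 mm from the seam along the mould's x. The fixed far half is a block 45 mm along x (0 to +45 mm from the seam), 90 mm along y, from 10 to 66 mm above the table.
- near_half (a joint): Gap between the mould halves in m: 0 = butted flush, at most 0.050, starts at 0.015 to 0.045. The near half is a block as large as the far half (45 x 90 x 56 mm, top 66 mm above the table). It only slides along the mould's x, does not spring back, has about 2 N of friction (a little damping) and a firm stop at 0.
- near_face (a point): Centre line of the near half's outer end face (the upright face towards the mould's -x), 45 mm above the table; moves with the near half. Push here in the mould's +x direction to close. Closed, it lies 45 mm from the seam.
- stud_foot (a point): Foot of the white upright stud: on the mould's flat top, 66 mm above the table, at the seam on the centre line. Stud 24 mm tall, 20 mm in diameter, its top 5 mm tapered to 12 mm; one half of it on each mould half. Towards mould +x and -x a steel spring dome stands 3 mm out of it, 11 mm above the foot, and yields inward (about 13 N for 2 mm).
- cap: Red snap cap, loose, about 60 g, standing mouth down. Origin at the centre of its underside (rim), z up; round, so yaw does not matter. Skirt 44 mm in diameter (46 over ribs), 30 mm tall, with a solid grip knob on top (cap_knob). Bore 22 mm in diameter at a lip 5 mm tall, 31 mm behind it, 26 mm deep. Home when its underside rests on the mould's top.
- cap_knob (a point): Centre of the top of the cap's grip knob, 58 mm above its underside. Knob 24 mm in diameter, 28 mm tall (30 to 58 mm above the underside); fingertips round it can rest on the skirt's shoulder at 30 mm. Pressed over the stud, the lip meets the domes about 14 mm above home, needs some 10 N, and clicks over them about 5 mm above home.
- sticker_roll: Bystander: roll of cream stickers, 66 mm in diameter, 24 mm tall; origin at the centre of its underside.
- timer: Bystander: white kitchen timer standing on edge, 26 x 62 x 62 mm; origin at the centre of its underside.
- date_stamp: Bystander: hand stamp with a brown turned grip, 32 x 48 x 62 mm; origin at the centre of its underside.
- ribbon_spool: Bystander: spool of gold ribbon lying flat, 85 x 77 x 26 mm; origin at the centre of its underside.
- chocolate_loose: Bystander: one piped dark chocolate, 39 x 41 x 27 mm; origin at the centre of its underside.

How it is judged:
By the outcome, as a careful person would: the job done as asked, in the order asked, and still so for the second after the job is handed in, while the arm keeps its last pose, push and grip.
It also fails if it takes over 54 s, if anything falls off the work surface, if the arm or the gripper's body presses on something with over 40 N, if the wrist force passes 120 N, or if a joint passes its speed limit or range.

## Working session

There is one attempt and no reset: what is moved stays moved. The work goes in short steps, Python scripts to look and compute and a shell command to move; the robot and the scene stay as the last step left them, time stands still between calls to the robot, and variables do not carry over. Pictures are saved under pics/ and viewed, at most 10 in all, crops included, and the job is handed in when it is done.

```bash
ls; mkdir -p pics
python3 - <<'E'
from plant import robot, eyes, probe_bus, close_job
import cv2, numpy as np
for n in ("side","top"):
    f=eyes.grab_frame(n); cv2.imwrite(f"pics/{n}0.png",f["color"][:,:,::-1]); np.savez(f"pics/{n}0.npz",**f)
    print(n,f["camera_matrix"].tolist(),f["D"],np.round(f["T"],3).tolist())
s=probe_bus.sense(); print(s)
E
```

```text
pics
plant.py
steer.py
side [[432.7402937821021, 0.0, 277.8790367307861], [0.0, 432.7402937821021, 205.09609210336905], [0.0, 0.0, 1.0]] [0.0289127 0.        0.        0.        0.       ] [[0.932, -0.183, 0.313, 0.236], [-0.363, -0.47, 0.805, -0.781], [-0.001, -0.864, -0.504, 0.611], [0.0, 0.0, 0.0, 1.0]]
top [[492.1151738528244, 0.0, 276.88504299999227], [0.0, 492.1151738528244, 206.88053765947964], [0.0, 0.0, 1.0]] [0.05652528 0.         0.         0.         0.        ] [[0.006, -0.987, 0.16, 0.406], [-1.0, -0.007, -0.004, 0.067], [0.005, -0.16, -0.987, 0.993], [0.0, 0.0, 0.0, 1.0]]
{'t': 0.1, 'joints': array([ 1.23048077e+00,  4.94116585e-01,  1.34607978e+00,  8.52516065e-06,
        1.30249359e+00, -9.54855987e-02]), 'qvel': array([ 9.26791500e-04,  1.31184697e-05, -1.12757499e-03, -1.50187729e-03,
        5.99853903e-04, -1.07861826e-03]), 'joint_efforts': array([ 1.87200792e-03, -8.80247426e+01, -3.82544088e+01,  7.07062706e-02,
        4.82867612e-02, -1.20328059e-04]), 'tcp_pos': array([0.15136785, 0.60604846, 0.22439706]), 'orientation': array([ 1.22110572e-01,  9.92516351e-01, -5.34787694e-04, -1.22619559e-04]), 'ft_force': array([ 0.93165046, -0.93663892,  0.24158497]), 'moment': array([0.02759228, 0.02233   , 0.08043589]), 'grip_force': 0.0, 'finger_gap': 1.0002459979656786}
```

View pics/side0.png

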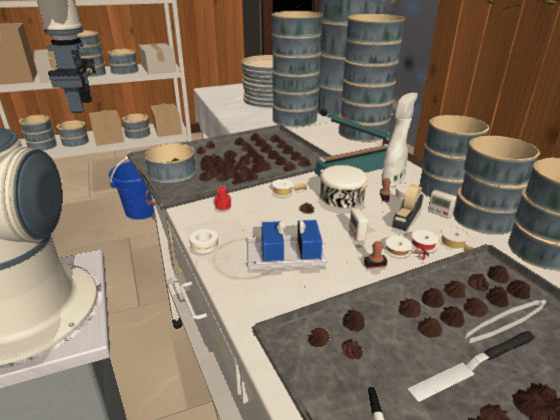

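View pics/top0.png

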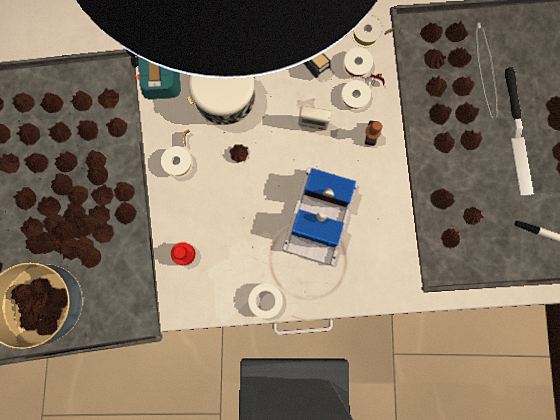

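The side view shows the near blue half at about (272,240), the far half at (310,240) and the red cap at (223,198). The top view shows the near half at about (318,227), the far half at (330,188), the cap at (183,254), and the roll at (266,301) in front. I'll measure next.

```bash
cat > h.py <<'E'
import numpy as np, cv2
def load(n): return dict(np.load(f"pics/{n}.npz"))
def ray(f,uv):
    p=cv2.undistortPoints(np.array([[uv]],float),f["camera_matrix"],f["D"])[0,0]
    return f["T"][:3,3], f["T"][:3,:3]@np.array([p[0],p[1],1])
def onz(f,uv,z):
    o,d=ray(f,uv); return o+d*(z-o[2])/d[2]
def cross(f,a,g,b):
    o,d=ray(f,a); p,e=ray(g,b)
    s=np.linalg.lstsq(np.c_[d,-e],p-o,rcond=None)[0]
    x,y=o+d*s[0],p+e*s[1]; return (x+y)/2, np.linalg.norm(x-y)
def proj(f,P):
    Ti=np.linalg.inv(f["T"]); r=cv2.Rodrigues(Ti[:3,:3])[0]
    return cv2.projectPoints(np.atleast_2d(np.array(P,float)),r,Ti[:3,3],f["camera_matrix"],f["D"])[0][:,0]
E
python3 - <<'E'
from h import *
t=load("top0");s=load("side0")
for n,f,(y0,y1,x0,x1),k in(("top",t,(155,275,265,375),5),("side",s,(175,280,180,340),5)):
    cv2.imwrite(f"pics/{n}crop.png",cv2.resize(f["color"][y0:y1,x0:x1,::-1],None,fx=k,fy=k,interpolation=cv2.INTER_CUBIC))
    hsv=cv2.cvtColor(f["color"],cv2.COLOR_RGB2HSV)
    for nm,m in(("blue",cv2.inRange(hsv,(105,120,40),(125,255,255))),("red",cv2.inRange(hsv,(0,180,60),(6,255,255))|cv2.inRange(hsv,(174,180,60),(180,255,255)))):
        c,l,st,ce=cv2.connectedComponentsWithStats(m)
        for i in range(1,c):
            if st[i,4]>40: print(n,nm,st[i],ce[i].round(1), np.percentile(hsv[...,2][l==i],[5,25,50,75,95]))
E
```

```text
top blue [304 169  52  38 983] [330. 185.] [107. 148. 150. 153. 172.]
top blue [ 292  210   52   37 1149] [317.1 228.6] [ 59. 146. 151. 154. 183.]
top red [171 243  24  22 425] [182.5 253.4] [145.4 170.  201.  223.  228. ]
side blue [ 111  162   43   57 1415] [131.6 191.5] [110. 127. 134. 138. 148.]
side blue [300 220  22  39 658] [310.9 241. ] [130.85 139.   141.   144.   172.15]
side blue [262 222  22  39 709] [271.6 241.9] [119. 138. 141. 144. 160.]
side red [216 187  14  22 237] [222.3 199. ] [162. 177. 192. 200. 212.]
side red [413 242  21   7  47] [422.6 245.7] [ 90.6 126.  156.  180.  185. ]
```

View pics/topcrop.png

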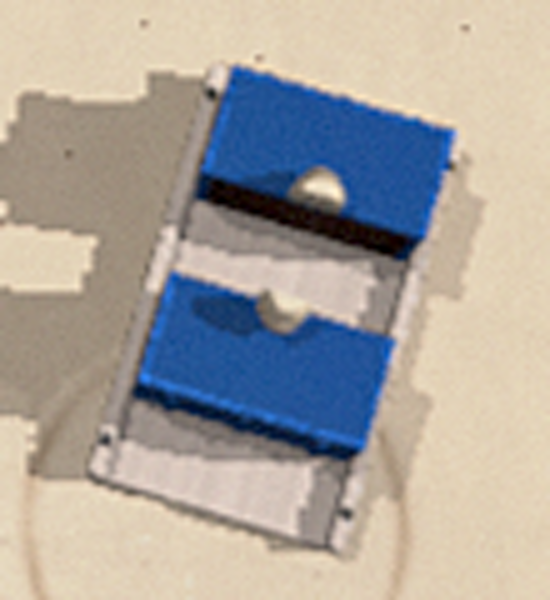

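View pics/sidecrop.png

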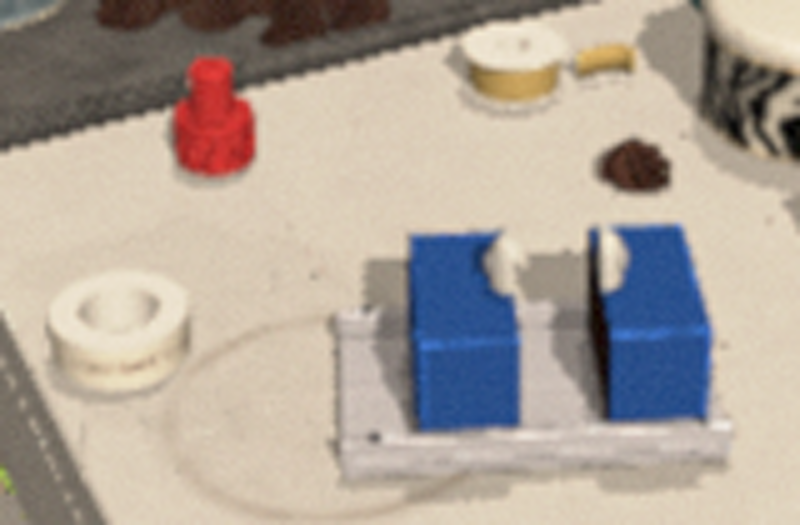

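The crops show the near half's top corners in the top view at crop points (175,275), (393,338), (362,440) and (138,380). The far half's are at (232,68), (455,130), (410,240) and (203,180). The half-studs face each other, and the gap is about 40 mm. In the side crop the cap's knob top is near (210,66).

Run:
```python
from h import *
t=load("top0");s=load("side0")
T=lambda x,y:(x/5+264.6,y/5+154.6); S=lambda x,y:(x/5+179.6,y/5+174.6)
P={}
for k,a,b in(("F+x-y",(455,130),(710,325)),("F+x+y",(232,68),(683,225)),("F-x-y",(410,240),(608,330)),("N+x-y",(393,338),(519,338)),("N-x-y",(362,440),(415,343)),("N-x+y",(138,380),(412,237))):
    p,e=cross(t,T(*a),s,S(*b)); q=onz(t,T(*a),.066); P[k]=q; print(k,p.round(4),round(e,4),q.round(4), onz(s,S(*b),.066).round(4))
P["F-x+y"]=onz(t,T(203,180),.066);P["N+x+y"]=onz(t,T(175,275),.066)
pts={k:v[:2] for k,v in P.items()}
# rails' direction + face directions, long edges along y
d=[pts[a]-pts[b] for a,b in(("F+x-y","F+x+y"),("F-x-y","F-x+y"),("N+x-y","N+x+y"),("N-x-y","N-x+y"))]
print("yaws",[round(np.arctan2(v[0],-v[1]),3) for v in d],[round(np.linalg.norm(v),4) for v in d])
yaw=np.arctan2(sum(d)[0],-sum(d)[1]); 
e=[pts[a]-pts[b] for a,b in(("F+x-y","N-x-y"),("F+x+y","N-x+y"))]; print("long",[np.arctan2(v[1],v[0]).round(3) for v in e])
print("yaw",yaw)
F=np.mean([pts[k] for k in pts if k[0]=="F"],0);N=np.mean([pts[k] for k in pts if k[0]=="N"],0)
print("F",F,"N",N,"gap",np.linalg.norm(F-N)-.045,"dir",np.arctan2(*(F-N)[::-1]))
# cap: red pixels; knob top / rim candidates
for n,f in(("top",t),("side",s)):
    hsv=cv2.cvtColor(f["color"],cv2.COLOR_RGB2HSV)
    m=cv2.inRange(hsv,(0,150,50),(8,255,255))|cv2.inRange(hsv,(172,150,50),(180,255,255))
    for r in range(184,212) if n=="side" else range(240,268):
        c=np.nonzero(m[r,165:235])[0]+165
        if len(c): print(n,r,c[0],c[-1],end=" | ")
    print()
x0,y0=160,232
cv2.imwrite("pics/capcrop.png",np.hstack([cv2.resize(t["color"][232:277,160:205,::-1],(400,400),interpolation=cv2.INTER_CUBIC),cv2.resize(s["color"][175:220,200:245,::-1],(400,400),interpolation=cv2.INTER_CUBIC)]))
```

```text
F+x-y [ 0.6085 -0.087   0.0671] 0.001 [ 0.6082 -0.087   0.066 ] [ 0.6097 -0.0857  0.066 ]
F+x+y [ 0.6348 -0.0023  0.0627] 0.0037 [ 0.6322 -0.0014  0.066 ] [ 0.6345 -0.0069  0.066 ]
F-x-y [ 0.5667 -0.0698  0.0636] 0.0022 [ 0.5652 -0.0691  0.066 ] [ 0.5664 -0.0729  0.066 ]
N+x-y [ 0.5281 -0.0623  0.0645] 0.001 [ 0.5274 -0.062   0.066 ] [ 0.5278 -0.0644  0.066 ]
N-x-y [ 0.4869 -0.0494  0.0644] 0.0036 [ 0.4886 -0.0497  0.066 ] [ 0.4844 -0.0514  0.066 ]
N-x+y [0.5121 0.0344 0.063 ] 0.0022 [0.5107 0.0348 0.066 ] [0.5117 0.0298 0.066 ]
yaws [np.float64(-0.273), np.float64(-0.282), np.float64(-0.279), np.float64(-0.257)] [np.float64(0.0889), np.float64(0.0822), np.float64(0.086), np.float64(0.0873)]
long [np.float64(-0.303), np.float64(-0.29)]
yaw -0.27223280008544143
F [ 0.59838689 -0.03691602] N [ 0.5194284 -0.0140515] gap 0.03720237747927321 dir -0.28186670964163113
top 243 178 186 | top 244 176 188 | top 245 175 190 | top 246 174 191 | top 247 173 192 | top 248 172 193 | top 249 172 193 | top 250 171 194 | top 251 171 194 | top 252 171 194 | top 253 171 195 | top 254 171 194 | top 255 171 194 | top 256 171 194 | top 257 171 194 | top 258 172 193 | top 259 172 193 | top 260 173 192 | top 261 174 191 | top 262 175 191 | top 263 177 189 | top 264 180 187 | 
side 187 219 225 | side 188 218 225 | side 189 218 225 | side 190 218 225 | side 191 219 225 | side 192 219 226 | side 193 218 225 | side 194 218 226 | side 195 216 228 | side 196 215 229 | side 197 215 229 | side 198 215 229 | side 199 215 229 | side 200 215 229 | side 201 215 230 | side 202 215 230 | side 203 215 230 | side 204 215 230 | side 205 216 230 | side 206 216 229 | side 207 216 229 | side 208 218 227 | side 209 221 224 |
```

View pics/capcrop.png

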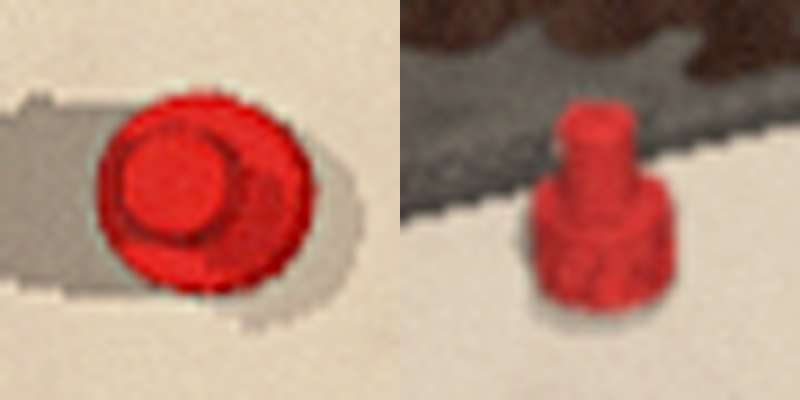

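```bash
cat >> h.py <<'E'
from scipy.spatial.transform import Rotation as R
def go(s,xyz,xang):
    """shift and turn in tool axes from state s to TCP xyz, pointing down, tool x at world angle xang"""
    A=R.from_quat(s["orientation"])
    B=R.from_matrix(np.array([[np.cos(xang),np.sin(xang),0],[np.sin(xang),-np.cos(xang),0],[0,0,-1]]).T)
    B=R.from_matrix(np.array([[np.cos(xang),np.sin(xang),0],[np.sin(xang),-np.cos(xang),0],[0,0,-1]]))
    return A.inv().apply(np.array(xyz)-s["tcp_pos"]).round(4),(A.inv()*B).as_rotvec().round(4)
E
python3 - <<'E'
from h import *
from plant import robot, eyes, probe_bus, close_job
t=load("top0");s=load("side0")
print("knob",cross(t,(178.9,252.4),s,(221.7,188.2)), onz(t,(178.9,252.4),.058),onz(s,(221.7,188.2),.058))
print("rollc",onz(t,(266,301),.024))
st=probe_bus.sense(); print(go(st,(.444,.008,.20),2.859))
E
```

```text
knob (array([0.47063184, 0.24894887, 0.05466623]), np.float64(0.002936744344331776)) [0.46896854 0.24860383 0.058     ] [0.47067063 0.24254055 0.058     ]
rollc [0.37862902 0.08380611 0.024     ]
(array([-0.4289, -0.5093,  0.0249]), array([-0.0011, -0.0001,  0.0378]))
```

The rows are not in the units I measure in: shifts go in shares of 0.25 m and turns go in shares of 2 pi rad. I convert before sending: -0.182 m / 0.25 = -0.728, -0.153 m / 0.25 = -0.612, 0.038 rad / 6.2832 = 0.006.

```bash
echo '[[[-0.12,-0.148,0.008,0,0,0.0013],[-0.24,-0.292,0.016,0,0,0.0025],[-0.368,-0.436,0.02,0,0,0.0038],[-0.492,-0.584,0.028,0,0,0.0048],[-0.612,-0.728,0.036,0,0,0.006]]]' > next.json && python3 steer.py next.json 0
echo '[[[-0.12,-0.148,0.008,0,0,0],[-0.24,-0.292,0.016,0,0,0],[-0.368,-0.436,0.02,0,0,0],[-0.492,-0.584,0.028,0,0,0],[-0.612,-0.728,0.036,0,0,0]]]' > next.json && python3 steer.py next.json
echo '[[[-0.12,-0.148,0.008,0,0,0],[-0.24,-0.292,0.016,0,0,0],[-0.368,-0.436,0.02,0,0,0],[-0.492,-0.58,0.028,0,0,0],[-0.492,-0.58,0.028,0,0,0]]]' > next.json && python3 steer.py next.json
python3 -c "
from h import *
from plant import robot, eyes, probe_bus, close_job
s=probe_bus.sense();print(go(s,(.444,.008,.048),2.859))"
```

```text
t: 0.6
tcp_pos: [0.2561, 0.3908, 0.2157]
orientation: [0.141, 0.99, -0.0, -0.0]
ft_force: [1.5, 0.4, -0.3]
finger_gap: 0.593
grip_force: 0.0
t: 1.1
tcp_pos: [0.3523, 0.1734, 0.2069]
orientation: [0.141, 0.99, 0.0, 0.0]
ft_force: [0.5, -0.8, -0.2]
finger_gap: 0.156
grip_force: 0.0
t: 1.6
tcp_pos: [0.4319, -0.0029, 0.1998]
orientation: [0.143, 0.99, -0.0, 0.001]
ft_force: [1.2, 1.3, -0.3]
finger_gap: 0.004
grip_force: 0.0
(array([-0.0082,  0.0139,  0.1518]), array([-0.0007,  0.0017, -0.005 ]))
```

In the tool's units: 0.152 m / 0.25 = 0.608, 0.13 m / 0.25 = 0.52, -0.005 rad / 6.2832 = -0.0008.

```bash
echo '[[[-0.008,0.02,0.18,0,0,0],[-0.02,0.04,0.36,0,0,0],[-0.032,0.056,0.52,0,0,-0.0008],[-0.032,0.056,0.608,0,0,-0.0008],[-0.032,0.056,0.608,0,0,-0.0008]]]' > next.json && python3 steer.py next.json
echo '[[[-0.08,0,0,0,0,0],[-0.12,0,0,0,0,0],[-0.16,0,0,0,0,0],[-0.2,0,0,0,0,0],[-0.22,0,0,0,0,0]]]' > next.json && python3 steer.py next.json
```

```text
t: 2.1
tcp_pos: [0.4394, 0.0134, 0.0457]
orientation: [0.138, 0.99, -0.0, -0.003]
ft_force: [0.6, 0.1, 0.0]
finger_gap: 0.004
grip_force: 0.0
t: 2.6
tcp_pos: [0.4948, -0.0024, 0.0484]
orientation: [0.139, 0.99, 0.0, 0.0]
ft_force: [-2.1, 0.9, 2.2]
finger_gap: 0.003
grip_force: 1.1
```

In the tool's units: -0.02 m / 0.25 = -0.08, -0.018 m / 0.25 = -0.072.

```bash
echo '[[[-0.02,0,0,0,0,0],[-0.04,0,0,0,0,0],[-0.06,0,0,0,0,0],[-0.072,0,0,0,0,0],[-0.08,0,0,0,0,0]]]' > next.json && python3 steer.py next.json
echo '[[[-0.004,0,0,0,0,0],[-0.008,0,0,0,0,0],[-0.012,0,0,0,0,0],[-0.016,0,0,0,0,0],[-0.016,0,0,0,0,0]]]' > next.json && python3 steer.py next.json
```

```text
t: 3.1
tcp_pos: [0.5134, -0.0077, 0.0478]
orientation: [0.138, 0.99, -0.0, -0.0]
ft_force: [-2.1, -1.3, 0.4]
finger_gap: 0.001
grip_force: 1.1
t: 3.6
tcp_pos: [0.5173, -0.0088, 0.0479]
orientation: [0.138, 0.99, 0.0, 0.0]
ft_force: [-1.8, 0.6, -1.0]
finger_gap: 0.006
grip_force: 0.6
```

In the tool's units: -0.004 m / 0.25 = -0.016, -0.003 m / 0.25 = -0.012.

```bash
echo '[[[-0.004,0,0,0,0,0],[-0.008,0,0,0,0,0],[-0.012,0,0,0,0,0],[-0.016,0,0,0,0,0],[-0.016,0,0,0,0,0]]]' > next.json && python3 steer.py next.json
echo '[[[-0.004,0,0,0,0,0],[-0.008,0,0,0,0,0],[-0.012,0,0,0,0,0],[-0.012,0,0,0,0,0]]]' > next.json && python3 steer.py next.json
```

```text
t: 4.1
tcp_pos: [0.5206, -0.0098, 0.0479]
orientation: [0.138, 0.99, 0.0, -0.0]
ft_force: [-4.4, 0.3, 1.6]
finger_gap: 0.004
grip_force: 2.3
t: 4.5
tcp_pos: [0.5207, -0.0099, 0.0476]
orientation: [0.138, 0.99, 0.0, -0.003]
ft_force: [-17.7, 5.6, 13.3]
finger_gap: 0.004
grip_force: 9.2
```

In the tool's units: -0.12 m / 0.25 = -0.48, -0.1 m / 0.25 = -0.4.

```bash
echo '[[[0.08,0,0,0,0,0],[0.2,0,-0.04,0,0,0],[0.2,0,-0.2,0,0,0],[0.2,0,-0.4,0,0,0],[0.2,0,-0.48,0,0,0]]]' > next.json && python3 steer.py next.json 0.5
python3 -c "
from h import *
from plant import robot, eyes, probe_bus, close_job
s=probe_bus.sense();print(s['tcp_pos'],go(s,(.47,.248,.13),2.859))"
```

```text
t: 5.0
tcp_pos: [0.4775, 0.0029, 0.1718]
orientation: [0.138, 0.99, 0.0, 0.003]
ft_force: [0.7, -0.1, -0.4]
finger_gap: 0.408
grip_force: 0.0
[0.47752687 0.00293958 0.17184106] (array([0.0746, 0.2336, 0.0416]), array([0.0009, 0.0054, 0.005 ]))
```

In the tool's units: 0.234 m / 0.25 = 0.936, 0.185 m / 0.25 = 0.74, 0.005 rad / 6.2832 = 0.0008.

```bash
echo '[[[0.06,0.18,0,0,0,0],[0.12,0.36,0,0,0,0],[0.176,0.548,0,0,0,0],[0.24,0.74,0.08,0,0,0.0008],[0.3,0.936,0.16,0,0,0.0008]]]' > next.json && python3 steer.py next.json
echo '[[[0,0,0,0,0,0],[0,0,0,0,0,0]]]' > next.json && python3 steer.py next.json
python3 - <<'E'
from h import *
from plant import robot, eyes, probe_bus, close_job
for n in ("side","top"):
    f=eyes.grab_frame(n); np.savez(f"pics/{n}1.npz",**f)
    a=(150,225,230,330) if n=="side" else (155,230,280,380)
    if n=="side": A=cv2.resize(f["color"][195:270,195:335],None,fx=5,fy=5,interpolation=cv2.INTER_CUBIC)
    else: B=cv2.resize(f["color"][160:270,290:370],(400,550),interpolation=cv2.INTER_CUBIC)
cv2.imwrite("pics/side1.png",A[:,:,::-1]); 
A2=A[:,300:700]; A2=np.vstack([A2,np.zeros((550-A2.shape[0],400,3),np.uint8)])
cv2.imwrite("pics/mould1.png",np.hstack([B,A2])[:,:,::-1])
s=probe_bus.sense(); print(s['tcp_pos'],go(s,(.47,.248,.042),2.859))
E
```

```text
t: 5.5
tcp_pos: [0.4686, 0.2422, 0.1316]
orientation: [0.141, 0.99, 0.001, 0.001]
ft_force: [0.4, -0.6, 0.1]
finger_gap: 0.497
grip_force: 0.0
t: 5.7
tcp_pos: [0.4679, 0.2408, 0.1311]
orientation: [0.14, 0.99, -0.0, -0.0]
ft_force: [0.1, -0.8, -0.5]
finger_gap: 0.496
grip_force: 0.0
[0.46840383 0.23933508 0.13168592] (array([0.0009, 0.0087, 0.0897]), array([ 0.0003,  0.0006, -0.0005]))
```

View pics/mould1.png

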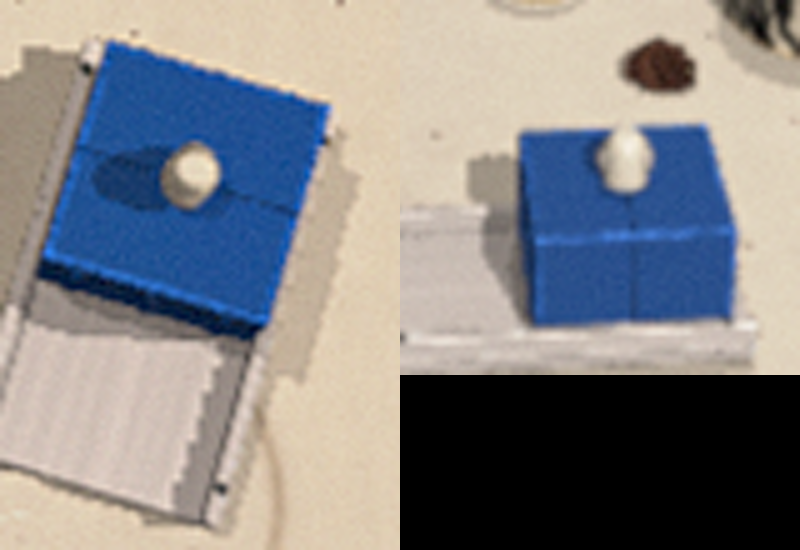

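The halves are flush: one seam line, with a single round stud at crop (192,175) in the top view and (627,160) in the side panel. Next come the stud position and the grasp.

```bash
python3 - <<'E'
from h import *
t=load("top1");s=load("side1")
T=lambda x,y:(x/5+289.6,y/5+159.6); S=lambda x,y:((x-400)/5+254.6,y/5+194.6)
c=[onz(t,T(*p),.066) for p in((107,42),(330,103),(265,318),(45,250))]
d=[onz(s,S(*p),.066) for p in((520,132),(706,127),(735,232),(533,238))]
def X(c):
    a=np.array([p[:2] for p in c]); k=np.linalg.solve(np.c_[a[2]-a[0],a[1]-a[3]],a[1]-a[0]); return a[0]+k[0]*(a[2]-a[0])
print("top diag",X(c),np.mean(c,0)); print("side diag",X(d))
print("seam mid",onz(t,T(188.5,181.5),.066), "sides",[np.linalg.norm(c[i]-c[i-1]).round(4) for i in range(4)])
print("dirs",[np.arctan2(*(c[i]-c[j])[[1,0]]).round(3) for i,j in((1,2),(0,3))],[np.arctan2(*(c[i]-c[j])[[1,0]]).round(3) for i,j in((0,1),(3,2))], "(y dir, -pi/2)")
print("stud tip cross",cross(t,T(195,165),s,S(627,134)),onz(t,T(195,165),.09),onz(s,S(627,134),.09))
for m in(X(c),):
    u=np.array([.9602,-.2793]); v=np.array([.2793,.9602]); p=np.array([.5207,-.0099])
    print("tcp rel stud: along",(p-m)@u,"lat",(p-m)@v)
E
echo '[[[0.004,0.032,0.08,0,0,0],[0.004,0.032,0.18,0,0,0],[0.004,0.032,0.28,0,0,0],[0.004,0.032,0.34,0,0,0],[0.004,0.032,0.36,0,0,0]]]' > next.json && python3 steer.py next.json
echo '[[[0,0,0,0,0,0]]]' > next.json && python3 steer.py next.json
python3 -c "
from plant import robot, eyes, probe_bus, close_job
s=probe_bus.sense();print(s['tcp_pos'],s['ft_force'])"
```

```text
top diag [ 0.57933729 -0.03095169] [ 0.5795136  -0.03168192  0.066     ]
side diag [ 0.57832954 -0.03524182]
seam mid [ 0.57794797 -0.0323778   0.066     ] sides [np.float64(0.085), np.float64(0.0888), np.float64(0.0875), np.float64(0.0872)]
dirs [np.float64(-0.304), np.float64(-0.287)] [np.float64(1.302), np.float64(1.273)] (y dir, -pi/2)
stud tip cross (array([ 0.58037276, -0.03254401,  0.08857663]), np.float64(0.0006768207955690698)) [ 0.57976792 -0.03228323  0.09      ] [ 0.57979848 -0.03457584  0.09      ]
tcp rel stud: along -0.06218326453310214 lat 0.0038364388210992834
t: 6.3
tcp_pos: [0.4694, 0.2464, 0.0406]
orientation: [0.142, 0.99, -0.0, -0.0]
ft_force: [-1.3, 1.6, 13.8]
finger_gap: 0.499
grip_force: 7.3
t: 6.4
tcp_pos: [0.4699, 0.247, 0.0416]
orientation: [0.142, 0.99, 0.0, 0.0]
ft_force: [-0.1, 1.3, -0.2]
finger_gap: 0.502
grip_force: 0.0
[0.46987102 0.24698631 0.04159743] [-0.11320218  1.29718964 -0.15552747]
```

In the tool's units: -0.11 m / 0.25 = -0.44, -0.09 m / 0.25 = -0.36.

```bash
echo '[[[0,0,0,0,0,0],[0,0,0,0,0,0],[0,0,0,0,0,0],[0,0,0,0,0,0],[0,0,0,0,0,0]]]' > next.json && python3 steer.py next.json 0
echo '[[[0,0,-0.08,0,0,0],[0,0,-0.2,0,0,0],[0,0,-0.36,0,0,0],[0,0,-0.44,0,0,0],[0,0,-0.44,0,0,0]]]' > next.json && python3 steer.py next.json
python3 - <<'E'
from h import *
from plant import robot, eyes, probe_bus, close_job
ims=[]
for n in ("side","top"):
    f=eyes.grab_frame(n); np.savez(f"pics/{n}2.npz",**f)
    s=probe_bus.sense(); p=proj(f,[s["tcp_pos"]-[0,0,.04]])[0]; x,y=[int(v)-28 for v in p]; print(n,x,y,p)
    ims.append(cv2.resize(f["color"][y:y+56,x:x+56],(400,400),interpolation=cv2.INTER_CUBIC))
cv2.imwrite("pics/held.png",np.hstack(ims)[:,:,::-1]); print(s["tcp_pos"],s["orientation"],s["finger_gap"])
E
```

```text
t: 6.9
tcp_pos: [0.4696, 0.2478, 0.0418]
orientation: [0.141, 0.99, 0.0, 0.0]
ft_force: [0.4, -1.4, 5.7]
finger_gap: 0.257
grip_force: 30.0
t: 7.4
tcp_pos: [0.4707, 0.2484, 0.1542]
orientation: [0.141, 0.99, 0.001, 0.002]
ft_force: [0.7, 0.7, -0.8]
finger_gap: 0.255
grip_force: 30.0
side 191 141 [219.50914131 169.27327034]
top 145 222 [173.61377652 250.22303568]
[0.46919111 0.24779657 0.1513086 ] [1.40896715e-01 9.90024278e-01 1.01267875e-04 1.86899883e-04] 0.2535987255777851
```

View pics/held.png

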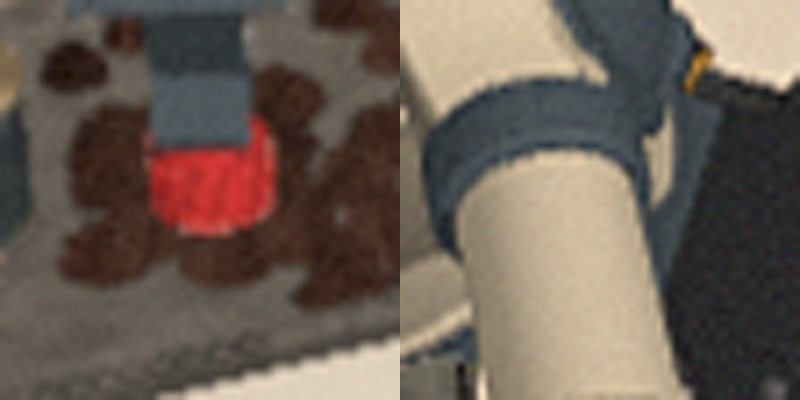

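The cap is held upright: its skirt spans crop x 148–277 (centre 212) and the finger spans 152–250. I'll work out the cap's offset along tool x relative to the fingers.

Run:
```python
from h import *
f=load("side2"); p=np.array([.46919,.2478,.1513]); A=R.from_quat([.1409,.9900,0,0])
for x in(.016,-.016):
    for y in(-.0118,-.0253): print("finger",x,y,proj(f,[p+A.apply([x,y,.011])])[0].round(1))
print("edges seen cols",152/7.143+191-.43,250/7.143+191-.43)
hsv=cv2.cvtColor(f["color"],cv2.COLOR_RGB2HSV); m=cv2.inRange(hsv,(0,170,110),(6,255,255))|cv2.inRange(hsv,(174,170,110),(180,255,255))
for r in range(157,176):
    c=np.nonzero(m[r,205:240])[0]+205
    if len(c): print(r,c[0],c[-1],end=" | ")
for x in(0,-.002,-.004,-.006):
    q=[p+A.apply([x+.023*np.cos(a),.023*np.sin(a),z]) for a in np.linspace(0,6.28,60) for z in(.012,.041)]
    g=proj(f,q); print("\ncap at tool x",x,"cols",g[:,0].min().round(1),g[:,0].max().round(1),"row max",g[:,1].max().round(1),end="")
```

```text
finger 0.016 -0.0118 [212.2 161.8]
finger 0.016 -0.0253 [212. 164.]
finger -0.016 -0.0118 [224.6 161.4]
finger -0.016 -0.0253 [224.5 163.6]
edges seen cols 211.8495744085118 225.5693000139997
158 227 227 | 159 227 228 | 160 227 227 | 161 226 227 | 162 215 227 | 163 213 227 | 164 212 228 | 165 212 229 | 166 212 229 | 167 212 228 | 168 212 227 | 169 212 227 | 170 213 226 | 171 214 226 | 172 218 225 | 
cap at tool x 0 cols 209.7 228.0 row max 173.9
cap at tool x -0.002 cols 210.5 228.8 row max 173.9
cap at tool x -0.004 cols 211.3 229.5 row max 173.8
cap at tool x -0.006 cols 212.0 230.3 row max 173.8
```

```bash
python3 -c "
from h import *
from plant import robot, eyes, probe_bus, close_job
s=probe_bus.sense();print(s['tcp_pos'],go(s,(.5767,-.0316,.150),2.859))"
```

```text
[0.46919111 0.24779657 0.1513086 ] (array([-0.1812, -0.2383,  0.0013]), array([ 0.0003,  0.0003, -0.0001]))
```

In the tool's units: -0.179 m / 0.25 = -0.716, -0.142 m / 0.25 = -0.568.

```bash
echo '[[[-0.096,-0.128,0,0,0,0],[-0.208,-0.272,0,0,0,0],[-0.32,-0.42,0,0,0,0],[-0.432,-0.568,0,0,0,0],[-0.544,-0.716,0,0,0,0]]]' > next.json && python3 steer.py next.json
echo '[[[-0.08,-0.104,0,0,0,0],[-0.152,-0.2,0,0,0,0],[-0.18,-0.236,0,0,0,0],[-0.18,-0.236,0,0,0,0],[-0.18,-0.236,0,0,0,0]]]' > next.json && python3 steer.py next.json
python3 - <<'E'
from h import *
from plant import robot, eyes, probe_bus, close_job
f=eyes.grab_frame("side"); np.savez("pics/side3.npz",**f)
s=probe_bus.sense();print(s['tcp_pos'],s['orientation'],go(s,(.5767,-.0316,.150),2.859))
cv2.imwrite("pics/side3.png",cv2.resize(f["color"][165:255,240:360,::-1],None,fx=6,fy=6,interpolation=cv2.INTER_CUBIC))
E
```

```text
t: 8.0
tcp_pos: [0.5496, 0.0362, 0.1498]
orientation: [0.141, 0.99, -0.0, -0.001]
ft_force: [0.1, 0.9, 0.5]
finger_gap: 0.253
grip_force: 30.0
t: 8.5
tcp_pos: [0.5759, -0.0303, 0.1505]
orientation: [0.141, 0.99, 0.0, -0.001]
ft_force: [0.5, 0.6, -0.4]
finger_gap: 0.254
grip_force: 30.0
[ 0.57590308 -0.0299817   0.15078434] [ 1.40534717e-01  9.90075481e-01  1.31107784e-04 -7.20422933e-04] (array([-0.0012, -0.0013,  0.0008]), array([ 0.0001, -0.0015,  0.0006]))
```

View pics/side3.png

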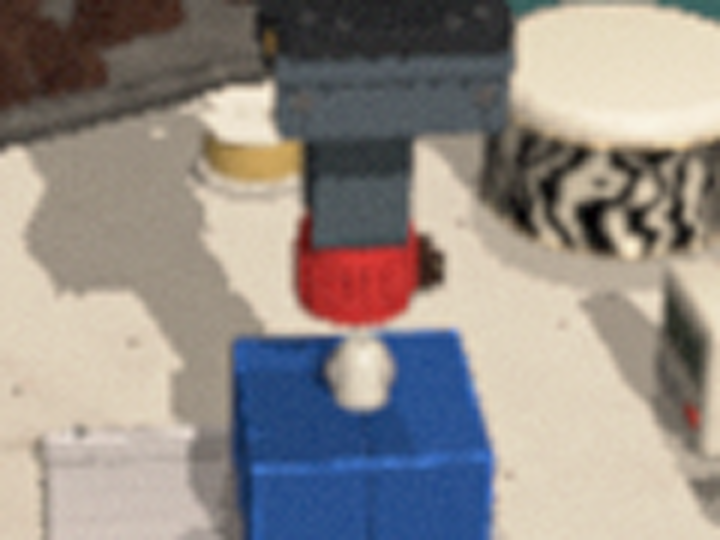

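The cap skirt is centred at crop x 357 and the stud at 360, so the cap needs about 1 mm to the right. That agrees with the computed correction, so I'll correct and descend.

In the tool's units: 0.02 m / 0.25 = 0.08, -0.0013 m / 0.25 = -0.0052.

```bash
echo '[[[-0.0048,-0.0052,0,0,0,0],[-0.0048,-0.0052,0.02,0,0,0],[-0.0048,-0.0052,0.04,0,0,0],[-0.0048,-0.0052,0.06,0,0,0],[-0.0048,-0.0052,0.08,0,0,0]]]' > next.json && python3 steer.py next.json
echo '[[[0,0,0.012,0,0,0],[0,0,0.024,0,0,0],[0,0,0.032,0,0,0],[0,0,0.032,0,0,0]]]' > next.json && python3 steer.py next.json
```

```text
t: 9.05
tcp_pos: [0.5773, -0.0327, 0.1307]
orientation: [0.141, 0.99, 0.0, -0.0]
ft_force: [0.4, 0.3, -0.4]
finger_gap: 0.252
grip_force: 30.0
t: 9.45
tcp_pos: [0.5776, -0.0329, 0.1232]
orientation: [0.141, 0.99, -0.0, 0.0]
ft_force: [0.0, 1.8, 0.3]
finger_gap: 0.253
grip_force: 30.0
```

In the tool's units: 0.008 m / 0.25 = 0.032, 0.007 m / 0.25 = 0.028.

```bash
echo '[[[0,0,0.008,0,0,0],[0,0,0.016,0,0,0],[0,0,0.024,0,0,0],[0,0,0.028,0,0,0],[0,0,0.032,0,0,0]]]' > next.json && python3 steer.py next.json
echo '[[[0,0,0.004,0,0,0],[0,0,0.008,0,0,0],[0,0,0.012,0,0,0],[0,0,0.016,0,0,0]]]' > next.json && python3 steer.py next.json
```

```text
t: 9.95
tcp_pos: [0.5783, -0.0328, 0.1162]
orientation: [0.141, 0.99, 0.0, 0.001]
ft_force: [0.1, 1.6, 10.6]
finger_gap: 0.255
grip_force: 30.0
t: 10.35
tcp_pos: [0.5778, -0.0328, 0.1115]
orientation: [0.141, 0.99, 0.0, 0.0]
ft_force: [1.3, 1.1, -0.5]
finger_gap: 0.253
grip_force: 30.0
```

In the tool's units: 0.004 m / 0.25 = 0.016, 0.003 m / 0.25 = 0.012.

```bash
echo '[[[0,0,0.004,0,0,0],[0,0,0.008,0,0,0],[0,0,0.012,0,0,0],[0,0,0.016,0,0,0],[0,0,0.016,0,0,0]]]' > next.json && python3 steer.py next.json
echo '[[[0,0,0.004,0,0,0],[0,0,0.008,0,0,0],[0,0,0.008,0,0,0]]]' > next.json && python3 steer.py next.json
```

```text
t: 10.85
tcp_pos: [0.5773, -0.0328, 0.1078]
orientation: [0.141, 0.99, -0.0, -0.0]
ft_force: [-2.6, 0.4, 11.7]
finger_gap: 0.254
grip_force: 30.0
t: 11.15
tcp_pos: [0.5776, -0.0328, 0.1072]
orientation: [0.141, 0.99, -0.0, 0.001]
ft_force: [-9.0, 2.0, 36.0]
finger_gap: 0.259
grip_force: 33.0
```

In the tool's units: -0.0003 m / 0.25 = -0.0012.

```bash
echo '[[[0,0,0,0,0,0],[0,0,-0.0012,0,0,0],[0,0,-0.0012,0,0,0],[0,0,-0.0012,0,0,0],[0,0,-0.0012,0,0,0]]]' > next.json && python3 steer.py next.json
python3 - <<'E'
from h import *
from plant import robot, eyes, probe_bus, close_job
f=eyes.grab_frame("side")
s=probe_bus.sense();print(s['t'],s['tcp_pos'],s['ft_force'],s['grip_force'])
cv2.imwrite("pics/side4.png",cv2.resize(f["color"][165:255,240:360,::-1],None,fx=6,fy=6,interpolation=cv2.INTER_CUBIC))
E
```

```text
t: 11.65
tcp_pos: [0.5776, -0.0328, 0.1072]
orientation: [0.141, 0.99, -0.0, 0.001]
ft_force: [-7.6, 0.6, 30.2]
finger_gap: 0.251
grip_force: 31.5
11.7 [ 0.57760565 -0.03284488  0.10725329] [-6.62682375  1.54716948 30.8303533 ] 31.50247374549508
```

View pics/side4.png

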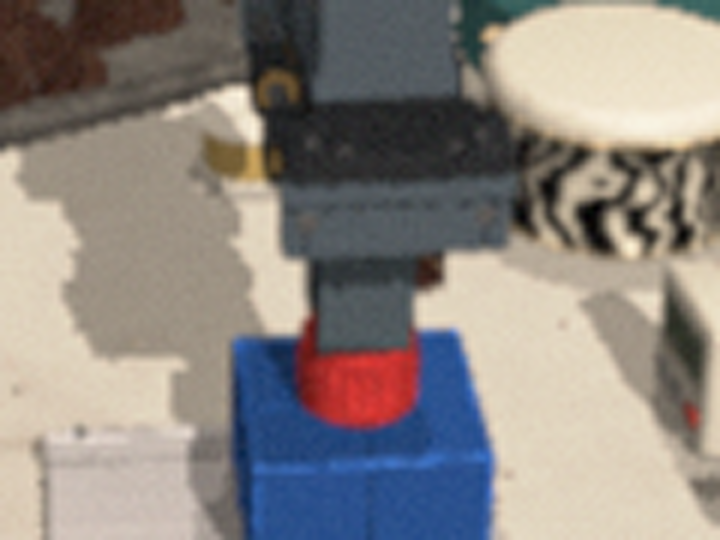

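The cap sits flat on the mould top, with its rim bottom at crop (357,425). The halves are still closed, and the arm is holding the cap down with a steady 30 N.

```bash
python3 -c "
from plant import robot, eyes, probe_bus, close_job
print(close_job())"
```

```text
the job is handed in; nothing more can be done
None
```

The job is handed in at about 12 s of the 54 s: the mould is closed flush, the cap clicked and is fully down, and the arm is still gripping it and pressing with about 30 N; I saw no sign of the other items being touched.

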